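Put the microscope's optics away under their dust covers

TASK

Put the microscope's optics away on their storage bases: stand the objective upright in the seat of the round base and the two eyepieces upright, barrel down, in the two seats of the oblong base (either one in either seat). Then put the round dust cover over the objective and the oblong one over the eyepieces, each standing level on its base inside the raised rim. Leave the dropper bottle and the upright carton standing where they are.

Things in the scene. Friction and masses are not known exactly. Their poses are not given: they have to be found in the camera images.
- objective_mid (a point): Microscope objective, pale metal with a tapering nose, standing on its thread on the desk; the point is at its centre, half-way up. 44 mm tall: thread foot 20 mm in diameter and 5 mm high, then a barrel 27.6 mm in diameter from 5 to 30 mm above its bottom (grip it there), then the nose narrows to the top. z axis up.
- eyepiece_tall_mid (a point): The taller eyepiece, all black, 58 mm tall, standing on its barrel; the point is at its centre, half-way up. Barrel 30 mm in diameter for the lowest 24 mm, above it a 35 mm ring from 24 to 45 mm, then a 34 mm rubber eye cup with a hollow top. z axis up.
- eyepiece_short_mid (a point): The shorter eyepiece, black with a bare metal barrel, 50 mm tall, standing on its barrel; the point is at its centre, half-way up. Barrel 30 mm in diameter for the lowest 21 mm, above it a 35 mm ring from 21 to 39 mm, then a 34 mm rubber eye cup with a hollow top. z axis up.
- cover_round_mid (a point): Round grey dust cover, open below; the point is on its axis half-way up, 34.5 mm above its lower edge. Outside diameter 58 mm, wall 2.5 mm, 51 mm tall without the knob (inside 48 mm high). On top, in the middle, a round black knob: 18 mm in diameter from 58 to 69 mm above the lower edge, on a neck 12 mm in diameter from 51 mm up. z axis up.
- cover_oblong_mid (a point): Oblong grey dust cover, open below; the point is on its middle line half-way up, 41 mm above its lower edge. 61 mm along its x axis, 111 mm along its y axis, wall 2.5 mm, 64 mm tall without the grip (inside 61.5 mm high). On top, in the middle, a black bar grip from 64 to 82 mm above the lower edge, 12 mm thick (x) and 50 mm long (y). z axis up.
- base_round: Round aluminium storage base for the objective, fixed to the desk, 78 mm in diameter; origin at the centre of its underside, z up. In the middle a round seat with a dark floor, 29 mm in diameter, floor 4 mm above the underside. Round it a ledge 8 mm above the underside for the round cover, within a rim 13 mm high, inside diameter 71 mm.
- base_oblong: Oblong aluminium storage base for the eyepieces, fixed to the desk, 80 (x) by 130 mm (y); origin at the centre of its underside, z up. Two round seats with dark floors, 39 mm wide, 25 mm either side of the origin on its y axis, floors 4 mm above the underside. Round them a ledge 8 mm up for the oblong cover, within a rim 13 mm high, inside 73 x 123 mm. Grip along its x axis there.
- bottle: Amber dropper bottle with a red bulb, 37 mm in diameter, 106 mm tall, standing at the right of the desk, beyond the long white socket box; origin at the centre of its underside. To be left alone.
- carton: Upright folding carton, 37 x 50 mm, 72 mm tall, near the wall; origin at the centre of its underside. To be left alone.

How it is judged:
By the outcome, as a careful person would: the job done as asked, in the order asked, and still so for the second after the job is handed in, with the robot touching nothing.
It also fails if it takes over 120 s, if anything falls off the work surface, if the arm or the gripper's body presses on something with over 40 N, if the wrist force passes 120 N, or if a joint passes its speed limit or range.

ROBOT

A 6-joint arm with a two-finger parallel gripper is mounted at the origin on a cart in front of the work surface, level with it; the furniture and walls round the work are solid. World frame = base frame: x ahead of the robot, y to its left, z up, the work surface at z = 0. Lengths are in m, angles in rad, forces in N, time in s.
With the tool pointing down it reaches from about 0.375 to 0.925 m from the base axis. Payload 5.7 kg.
Tool frame: the origin (TCP) lies midway between the tips of the shut fingers; the grasp point (between the pads) lies 19 mm behind it; z points along the fingers, y is the line along which they close (so a half turn about z gives the same grasp; the last joint's range is limited). The gripper opens to 85 mm and grips with 20 to 120 N. Pads are 22 mm wide; open, the fingers measure 114 mm over their backs; the gripper's body (76 mm by 85 mm) begins 54 mm behind the grasp point. The pads swing forward as they close: fully open they stand 13 mm farther back than shut.
Start: joints at [-1.311, 0.359, 1.51, -0, 1.272, -0.115], TCP at [0.22, -0.558, 0.231] pointing down, gripper open.
Joint ranges: [-2.97, 2.97], [-1.01, 2.36], [0.21, 2.38], [-0.96, 4.11], [0.2, 2.71], [-2.98, 2.98]. Speed limits (rad/s): [2.39, 2.39, 3.14, 3.14, 3.14, 3.14].

INTERFACE

Orientations are given as a rotation vector (axis times angle).
In Python, from cell import get_obs, capture, finish_job gives the robot as it stands.
- The arm moves only by the tool step_arm, never from a script. Its argument "moves" is text: rows parted by semicolons, each of 7 numbers parted by spaces: the shift along the tool's x, y, z as a fraction of full scale, then the turn, a rotation vector about the tool's x, y, z as a fraction of full scale, then the opening, from 0 (shut) to 1 (fully open). A call has exactly 10 rows; each row shifts and turns the commanded pose from where the row before left it, along the tool's axes as they then stand; what a row does not reach is not made up. Full scale, the value 1, is 25 mm for a shift and pi rad for a turn. A row lasts 1/10 s, in which the tool goes at most 50 mm and 8.59 degrees, less where a joint would pass 70% of its speed; a pose out of reach is approached as far as the arm can. A call with a number of a shift or a turn outside -1 to 1 is refused whole. A call with a gripper value outside its range is refused whole. The fingers move at their own pace and stop on an object; "squeeze" is the grip in N (left out, the last holds). Time passes only in rows, so rows that do not move let the fingers close, or fill a call up. It gives the time, the measured TCP pose, the force, the opening and the grip force at its end, in the units of the state.
- get_obs(): the state, without advancing time (a new reading comes with each control period).
- capture(name): name is "side" or "top"; returns a dict with "image" (420x560x3 uint8, blue, green, red), "vfov" (degrees; the focal length in pixels is half the picture's height over the tangent of half this angle, whatever the lens; pixels are square), "cx", "cy" (the principal point, pixels), "xyz" and "rotation" of the camera in the world. Camera axes: x right, y down, z forward; pixel columns grow to the right and rows downward; lengths in m; the calibration is good to about 2 mm. A picture is of the moment at which its call begins. There is no depth.
- finish_job(): hands the job in; it is judged then, once.
The state is a dict: "clock": time; "joint_positions": joint angles; "joint_vel": joint speeds; "tau": joint torques, N m; "position": TCP position; "orientation": TCP orientation; "force": force on the tool from outside, world axes, zero at the start; "ft_torque": the same for the moment, N m; "width": opening from 0.0 (shut) to 1.0 (fully open); "gripper_force": force on a finger pad.
Only numpy, scipy, OpenCV 4.12 (cv2) and the standard library are available. Lean on these libraries where they do the work, as an engineer would, in place of code of your own. Each camera call takes 0.05 s, during which the arm holds its last target. There are 200 camera calls.

## Working session

There is one attempt and no reset: what is moved stays moved. The work goes in short steps, Python scripts to look and compute and a tool call to move; the robot and the scene stay as the last step left them, time stands still between calls to the robot, and variables do not carry over. Pictures are saved under pics/ and viewed, at most 14 in all, crops included, and the job is handed in when it is done.

Besides the shell and the picture viewer there is one more tool, called as name(argument=value, ...) on one line, values as JSON. step_arm: Moves the arm, as the interface text tells. Its arguments: {"type":"object","properties":{"moves":{"type":"string"},"squeeze":{"type":"number"}},"required":["moves"]}

```bash
ls; mkdir -p pics
python3 - <<'E'
from cell import *
import cv2,pickle
for n in("side","top"):
    c=capture(n); cv2.imwrite(f"pics/{n}0.png",c["image"]); pickle.dump(c,open(n+"0.pkl","wb"))
    print({k:v for k,v in c.items() if k!="image"})
print(get_obs())
E
```

```text
pics
{'vfov': 43.47346278305634, 'cx': 271.71358427223106, 'cy': 208.56096406181746, 'xyz': array([ 0.32874653, -0.93036668,  0.67679931]), 'rotation': array([-2.12193527,  0.22012776, -0.12664922])}
{'vfov': 51.411959097428664, 'cx': 281.9092272711562, 'cy': 201.33592921253634, 'xyz': array([0.3659655 , 0.02654329, 0.93511487]), 'rotation': array([-2.18739363,  2.03158323, -0.20920978])}
{'clock': 0.1, 'joint_positions': array([-1.31108175e+00,  3.59448909e-01,  1.51135724e+00, -3.35203757e-06,
        1.27253373e+00, -1.15133771e-01]), 'joint_vel': array([-2.18669283e-03, -1.65664553e-03, -2.70881382e-03,  4.13256175e-04,
        3.27763534e-05, -7.28704332e-04]), 'tau': array([ 1.48730607e-03, -5.28651094e+01, -2.79350513e+01,  1.02751478e-04,
        5.05082266e-03, -1.40398430e-05]), 'position': array([ 0.21948522, -0.5577219 ,  0.23051561]), 'orientation': array([-3.08486313e+00, -5.85046041e-01,  2.03136424e-04]), 'force': array([-0.32987352,  0.55048827, -0.64421312]), 'ft_torque': array([-0.00519904, -0.02147651,  0.07633581]), 'gripper_force': 0.0, 'width': 0.999604677407794}
```

View pics/side0.png

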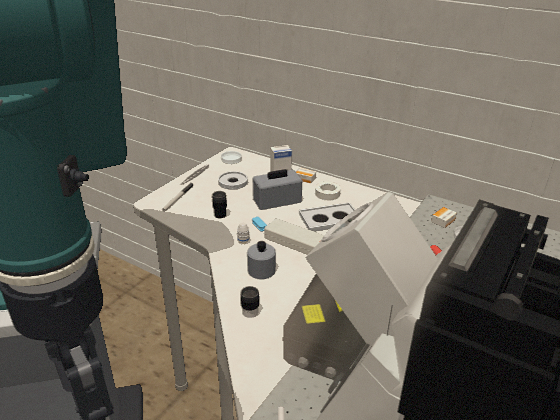

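View pics/top0.png

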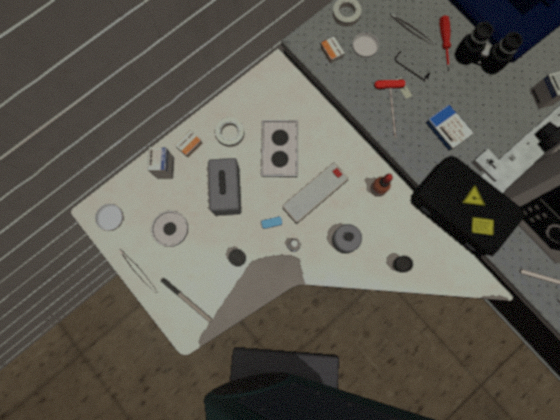

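Side view: tall eyepiece (220,205), objective (243,232), round cover (261,260), short eyepiece (250,298), oblong cover (277,190), oblong base (327,215), round base (233,181). The top view shows the same objects. I'll enlarge it to get exact pixels.

```bash
cat > h.py <<'E'
import numpy as np,cv2,pickle
from scipy.spatial.transform import Rotation as R
def K(c):
    f=c["image"].shape[0]/2/np.tan(np.radians(c["vfov"])/2); return np.array([[f,0,c["cx"]],[0,f,c["cy"]],[0,0,1]])
def unproj(c,u,v,z):
    d=R.from_rotvec(c["rotation"]).apply(np.linalg.inv(K(c))@[u,v,1]); p=c["xyz"]; return p+d*(z-p[2])/d[2]
def proj(c,P):
    q=R.from_rotvec(c["rotation"]).inv().apply(np.atleast_2d(P)-c["xyz"])@K(c).T; return q[:,:2]/q[:,2:]
def load(n): return pickle.load(open(n+".pkl","rb"))
def ring(x,y,z,r,n=60):
    a=np.linspace(0,2*np.pi,n); return np.c_[x+r*np.cos(a),y+r*np.sin(a),0*a+z]
def box(x,y,z,a,b,yaw):
    p=np.array([[1,1],[1,-1],[-1,-1],[-1,1],[1,1]])*[a/2,b/2]; c,s=np.cos(yaw),np.sin(yaw)
    return np.c_[p@np.array([[c,s],[-s,c]])+[x,y],np.full(5,z)]
def crop(c,x0,y0,w,h,s,curves,fn):
    im=cv2.resize(c["image"][y0:y0+h,x0:x0+w],None,fx=s,fy=s,interpolation=cv2.INTER_CUBIC)
    for P,col in curves:
        q=(proj(c,P)-[x0,y0]+.5)*s-.5
        cv2.polylines(im,[np.round(q*8).astype(np.int32)],False,col,1,cv2.LINE_AA,3)
    cv2.imwrite(fn,im)
E
python3 - <<'E'
from h import *
t=load("top0");s=load("side0")
for n,a,za,b,zb in [("rbase",(170,229),.008,(233,181),.008),("tall",(237,256),.058,(219,195),.058),("obj",(293,243),.044,(243,226),.044),("rcov",(347,235),.069,(261,244),.069),("short",(403,262),.05,(249,291),.05),("ocov",(223,182),.082,(278,174),.082),("obase",(280,149),.008,(332,217),.008)]:
    print(n,unproj(t,*a,za).round(4),unproj(s,*b,zb).round(4))
crop(t,90,110,340,180,2.3,[],"pics/t1.png")
E
```

```text
rbase [0.4795 0.2745 0.008 ] [0.4812 0.2657 0.008 ]
tall [0.4292 0.1206 0.058 ] [0.4285 0.1171 0.058 ]
obj [0.465  0.0103 0.044 ] [4.65e-01 3.00e-04 4.40e-02]
rcov [ 0.4861 -0.0956  0.069 ] [ 0.484 -0.106  0.069]
short [ 0.4425 -0.2132  0.05  ] [ 0.4405 -0.2165  0.05  ]
ocov [0.5732 0.1602 0.082 ] [0.574  0.1457 0.082 ]
obase [0.6759 0.0529 0.008 ] [0.6821 0.0484 0.008 ]
```

View pics/t1.png

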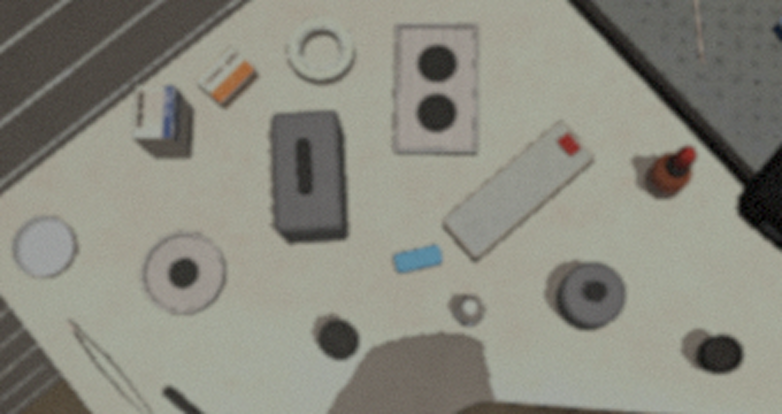

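Crop (scale 2.3, offset 90,110): round base (185,273), objective (468,309), tall eyepiece (340,338), round cover knob (596,291), short (720,354), oblong base corners (396,25),(478,27),(476,155),(393,153), grip (304,166). Overlaying models to refine.

```bash
cat > ov.py <<'E'
from h import *
def curves(E):
    r,g,b,y=(0,0,255),(0,255,0),(255,128,0),(0,255,255)
    o=[]
    x,yy=E["rbase"]; o+=[(ring(x,yy,.0,.039),g),(ring(x,yy,.013,.0355),y),(ring(x,yy,.008,.0145),r)]
    for k,h in(("tall",.058),("short",.05)):
        x,yy=E[k]; o+=[(ring(x,yy,h,.017),r),(ring(x,yy,0,.015),g)]
    x,yy=E["obj"]; o+=[(ring(x,yy,.03,.0138),r),(ring(x,yy,0.005,.0138),g)]
    x,yy=E["rcov"]; o+=[(ring(x,yy,.051,.029),r),(ring(x,yy,0,.029),g),(ring(x,yy,.069,.009),y)]
    x,yy,w=E["ocov"]; o+=[(box(x,yy,.064,.061,.111,w),r),(box(x,yy,0,.061,.111,w),g),(box(x,yy,.082,.012,.05,w),y)]
    x,yy,w=E["obase"]; o+=[(box(x,yy,0.013,.08,.13,w),g)]
    for sg in(1,-1): o.append((ring(x-sg*.025*np.sin(w),yy+sg*.025*np.cos(w),.008,.0195),r))
    return o
E
python3 - <<'E'
from ov import *
t=load("top0");s=load("side0")
U=lambda u,v,z:unproj(t,(u+.5)/2.3-.5+90,(v+.5)/2.3-.5+110,z)[:2]
E={"rbase":U(185,273,.012),"tall":U(340,338,.055),"obj":U(468,308,.035),"rcov":U(596,291,.069),"short":U(720,354,.048)}
c=[U(*p,.013) for p in[(396,25),(478,27),(476,155),(393,153)]]
d=(c[0]+c[1])-(c[2]+c[3]); 
E["obase"]=[*np.mean(c,0),np.arctan2(-d[0],d[1])]
a,b=U(302,140,.082),U(306,193,.082); d=a-b
E["ocov"]=[*((a+b)/2),np.arctan2(-d[0],d[1])]
for k in E: print(k,np.round(E[k],4))
pickle.dump(E,open("E.pkl","wb"))
crop(t,90,110,340,180,2.3,curves(E),"pics/t2.png")
crop(s,170,140,200,180,3.3,curves(E),"pics/s2.png")
E
```

```text
rbase [0.4803 0.2732]
tall [0.4282 0.1197]
obj [0.4647 0.0097]
rcov [ 0.4839 -0.0994]
short [ 0.4393 -0.2133]
obase [ 0.6753  0.0547 -1.5144]
ocov [ 0.573   0.1624 -1.3963]
```

View pics/t2.png

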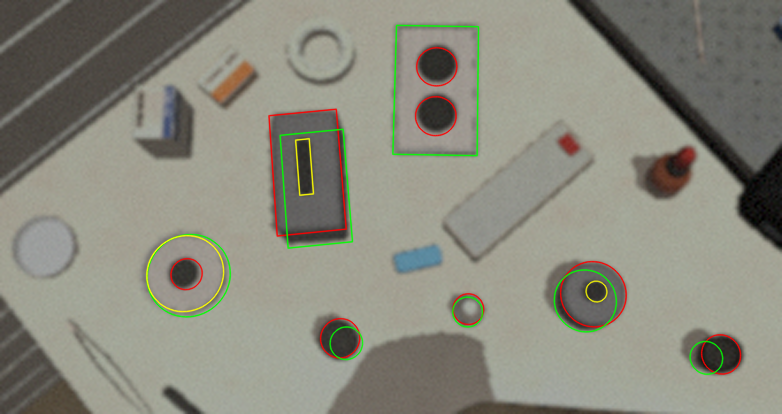

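View pics/s2.png

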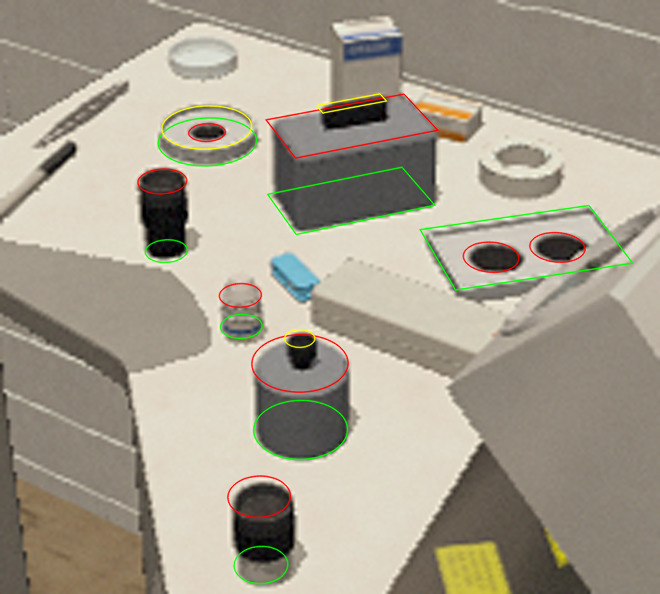

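Overlays fit to within about 3 mm. The oblong base is biased by its visible side wall. I'll refine with dark-blob centroids against projected model hulls.

```bash
cat > fit.py <<'E'
from ov import *
from scipy.optimize import least_squares
def blob(c,u,v,thr,rad=30):
    g=cv2.GaussianBlur(cv2.resize(c["image"],None,fx=4,fy=4,interpolation=cv2.INTER_CUBIC),(0,0),1.5).max(2)
    m=(g<thr).astype(np.uint8); n,l,st,ce=cv2.connectedComponentsWithStats(m)
    U,V=int(4*u+1.5),int(4*v+1.5)
    if l[V,U]==0: return None,0
    return (ce[l[V,U]]+.5)/4-.5, st[l[V,U],4]/16
def cen(c,P):
    h=cv2.convexHull(proj(c,P).astype(np.float32)); M=cv2.moments(h); return np.array([M["m10"],M["m01"]])/M["m00"],M["m00"]
def stack(x,y,rz): return np.vstack([ring(x,y,z,r) for r,z in rz])
def solve(c,model,b,x0):
    s=least_squares(lambda p:cen(c,model(*p))[0]-b,x0[:2],diff_step=1e-4); return s.x,cen(c,model(*s.x))[1]
E
python3 - <<'E'
from fit import *
t=load("top0");s=load("side0");E=load("E")
w=E["obase"][2];o=E["obase"]
S=lambda sg:np.array([o[0]-sg*.025*np.sin(w),o[1]+sg*.025*np.cos(w)])
seat=lambda r:(lambda x,y:stack(x,y,[(r,.006)]))
M={"rbase":(seat(.0145),E["rbase"],.006),"s+":(seat(.0195),S(1),.006),"s-":(seat(.0195),S(-1),.006),
"tall":(lambda x,y:stack(x,y,[(.015,0),(.015,.024),(.0175,.024),(.0175,.045),(.017,.045),(.017,.058)]),E["tall"],.03),
"short":(lambda x,y:stack(x,y,[(.0175,.021),(.0175,.039),(.017,.039),(.017,.05)]),E["short"],.035),
"rcov":(lambda x,y:stack(x,y,[(.006,.053),(.009,.058),(.009,.069)]),E["rcov"],.064),
"ocov":(lambda x,y:np.vstack([box(x,y,z,.012,.05,E["ocov"][2]) for z in(.064,.082)]),E["ocov"],.073)}
for k,(m,x0,z) in M.items():
    for n,c in(("top",t),("side",s)):
        u,v=proj(c,[x0[0],x0[1],z])[0]
        for thr in(60,80):
            b,a=blob(c,u,v,thr)
            if b is None: print(k,n,thr,"none");continue
            x,ma=solve(c,m,b,x0); print(k,n,thr,b.round(1),"area %.0f model %.0f"%(a,ma),x.round(4))
E
```

```text
rbase top 60 [169.4 228.3] area 81 model 142 [0.4813 0.2765]
rbase top 80 [169.4 228.3] area 105 model 142 [0.4812 0.2766]
rbase side 60 [232.7 179.8] area 20 model 46 [0.482  0.2759]
rbase side 80 [232.7 179.7] area 26 model 46 [0.4819 0.2763]
s+ top 60 [279.6 137.2] area 158 model 225 [0.7043 0.0558]
s+ top 80 [279.7 137.2] area 185 model 225 [0.7043 0.0558]
s+ side 60 [339.2 214.7] area 64 model 116 [0.703  0.0576]
s+ side 80 [339.3 214.6] area 73 model 116 [0.7031 0.0579]
s- top 60 [279.4 158.6] area 164 model 232 [0.6543 0.0527]
s- top 80 [279.4 158.6] area 191 model 232 [0.6543 0.0527]
s- side 60 [320. 218.] area 78 model 120 [0.6545 0.0532]
s- side 80 [320.  217.9] area 88 model 120 [0.6546 0.0534]
tall top 60 [236.7 257.2] area 171 model 263 [0.428  0.1227]
tall top 80 [236.6 257. ] area 211 model 263 [0.4283 0.123 ]
tall side 60 [219.4 204.7] area 285 model 385 [0.4284 0.1192]
tall side 80 [219.3 204. ] area 318 model 384 [0.4286 0.122 ]
short top 60 [402.2 263.7] area 228 model 293 [ 0.4402 -0.2154]
short top 80 [402.  263.7] area 258 model 293 [ 0.4402 -0.2151]
short side 60 none
short side 80 [249.6 298.4] area 370 model 430 [ 0.4407 -0.2197]
rcov top 60 [348.2 236.2] area 52 model 72 [ 0.4846 -0.0989]
rcov top 80 [348.1 236.1] area 83 model 72 [ 0.4847 -0.0986]
rcov side 60 [261.1 246.1] area 70 model 86 [ 0.4846 -0.1043]
rcov side 80 [261.2 246.1] area 78 model 86 [ 0.4846 -0.1043]
ocov top 60 [221.8 181.9] area 117 model 178 [0.5754 0.1639]
ocov top 80 [221.8 181.9] area 170 model 178 [0.5754 0.164 ]
ocov side 60 [277.2 174. ] area 128 model 188 [0.5759 0.1624]
ocov side 80 [277.1 174. ] area 140 model 188 [0.5758 0.1627]
```

```bash
cat > go.py <<'E'
import sys; from cell import get_obs; import numpy as np
from scipy.spatial.transform import Rotation as R
o=get_obs(); x,y,z,a=map(float,sys.argv[1:5]) # target tcp, angle(deg) of tool x
T=R.from_rotvec(o["orientation"]); a=np.radians(a)
G=R.from_matrix(np.array([[np.cos(a),np.sin(a),0],[np.sin(a),-np.cos(a),0],[0,0,-1]]).T)
d=np.array([x,y,z])-o["position"]
print("t",round(o["clock"],2),"pos",o["position"].round(4),"w",round(o["width"],3),"F",o["force"].round(1))
print("turn/pi (tool axes):",((T.inv()*G).as_rotvec()/np.pi).round(4))
print("shift units now-frame:",(T.inv().apply(d)/.025).round(2)," after turn:",(G.inv().apply(d)/.025).round(2))
E
python3 go.py .465 .0085 .16 3.4
```

```text
t 0.1 pos [ 0.2195 -0.5577  0.2305] w 1.0 F [-0.3  0.6 -0.6]
turn/pi (tool axes): [-0.0006  0.      0.1004]
shift units now-frame: [ 17.43 -17.48   2.85]  after turn: [ 11.15 -22.03   2.82]
```

step_arm(moves="0 0 0 0 0 0.0335 1; 0 0 0 0 0 0.0335 1; 0 0 0 0 0 0.0334 1; 0.5 -1 0 0 0 0 1; 0.5 -1 0 0 0 0 1; 0.5 -1 0 0 0 0 1; 0.5 -1 0 0 0 0 1; 0.5 -1 0 0 0 0 1; 0.5 -1 0 0 0 0 1; 0.5 -1 0 0 0 0 1", squeeze=50)

```text
clock: 1.1
position: [0.2967, -0.3771, 0.231]
orientation: [-3.139, -0.093, 0.0]
force: [0.5, -0.4, -0.3]
width: 1.001
gripper_force: 0.0
```

step_arm(moves="0.5 -1 0 0 0 0 1; 0.5 -1 0 0 0 0 1; 0.5 -1 0 0 0 0 1; 0.5 -1 0 0 0 0 1; 0.5 -1 0 0 0 0 1; 0.5 -1 0 0 0 0 1; 0.5 -1 0 0 0 0 1; 0.5 -1 0 0 0 0 1; 0.5 -1 0 0 0 0 1; 0.5 -1 0 0 0 0 1")

```text
clock: 2.1
position: [0.4066, -0.1202, 0.2311]
orientation: [-3.14, -0.093, 0.001]
force: [0.9, -0.3, -0.8]
width: 0.998
gripper_force: 0.0
```

```bash
python3 go.py .465 .0085 .006 3.4
```

```text
t 2.1 pos [ 0.4066 -0.1202  0.2311] w 0.998 F [ 0.9 -0.3 -0.8]
turn/pi (tool axes): [-0.0001  0.0001 -0.    ]
shift units now-frame: [ 2.64 -5.    9.01]  after turn: [ 2.64 -5.    9.  ]
```

step_arm(moves="0.53 -1 0.4 0 0 0 1; 0.53 -1 0.4 0 0 0 1; 0.53 -1 0.4 0 0 0 1; 0.53 -1 0.4 0 0 0 1; 0.53 -1 0.4 0 0 0 1; 0 0 1 0 0 0 1; 0 0 1 0 0 0 1; 0 0 1 0 0 0 1; 0 0 1 0 0 0 1; 0 0 1 0 0 0 1")

```text
clock: 3.1
position: [0.4651, 0.0074, 0.0553]
orientation: [-3.14, -0.094, 0.0]
force: [-0.2, -0.1, 0.7]
width: 0.997
gripper_force: 0.0
```

```bash
python3 go.py .465 .0085 .006 3.4; python3 -c "
from cell import *
from h import *
c=capture('side'); pickle.dump(c,open('side1.pkl','wb')); crop(c,190,160,140,140,4,[],'pics/s3.png')"
```

```text
t 3.1 pos [0.4651 0.0074 0.0553] w 0.997 F [-0.2 -0.1  0.7]
turn/pi (tool axes): [-0.      0.      0.0001]
shift units now-frame: [-0.   -0.05  1.97]  after turn: [-0.   -0.05  1.97]
```

View pics/s3.png

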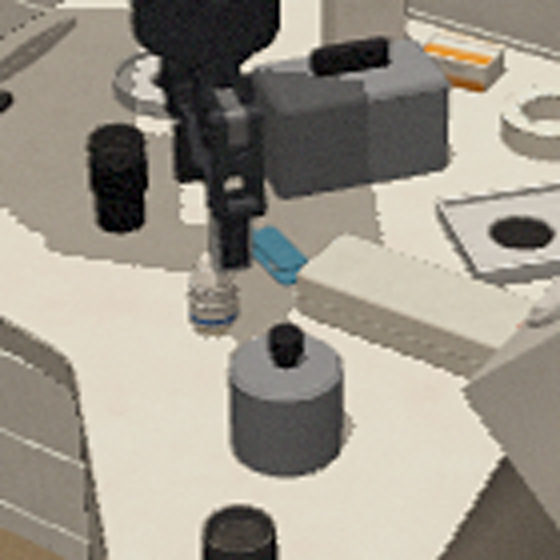

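The open gripper straddles the objective: near finger tip at (235,255), objective at (212,300). Descending and gripping.

step_arm(moves="0 0 0.7 0 0 0 1; 0 0 0.7 0 0 0 1; 0 0 0.57 0 0 0 1; 0 0 0 0 0 0 0; 0 0 0 0 0 0 0; 0 0 0 0 0 0 0; 0 0 0 0 0 0 0; 0 0 0 0 0 0 0; 0 0 0 0 0 0 0; 0 0 0 0 0 0 0", squeeze=50)

```text
clock: 4.15
position: [0.4659, 0.0072, 0.0081]
orientation: [3.14, 0.093, 0.003]
force: [-0.7, -0.4, 6.9]
width: 0.306
gripper_force: 48.7
```

step_arm(moves="0 0 -0.4 0 0 0 0; 0 0 -0.9 0 0 0 0; 0 0 -0.9 0 0 0 0; 0 0 -0.9 0 0 0 0; 0 0 -0.9 0 0 0 0; 0 0 0 0 0 0 0; 0 0 0 0 0 0 0; 0 -1 0 0 0 0 0; 0 -1 0 0 0 0 0; 0 -1 0 0 0 0 0")

```text
clock: 5.15
position: [0.4596, 0.0827, 0.1059]
orientation: [-3.14, -0.092, 0.004]
force: [-0.4, -0.4, -1.6]
width: 0.303
gripper_force: 49.4
```

```bash
python3 go.py .4815 .2763 .05 3.4; python3 -c "
from cell import *
from h import *
c=capture('side'); pickle.dump(c,open('side1.pkl','wb')); crop(c,190,120,140,140,4,[],'pics/s4.png')"
```

```text
t 5.15 pos [0.4596 0.0827 0.1059] w 0.303 F [-0.4 -0.4 -1.6]
turn/pi (tool axes): [-0.0001  0.0008 -0.0003]
shift units now-frame: [ 1.33 -7.68  2.24]  after turn: [ 1.34 -7.68  2.24]
```

View pics/s4.png

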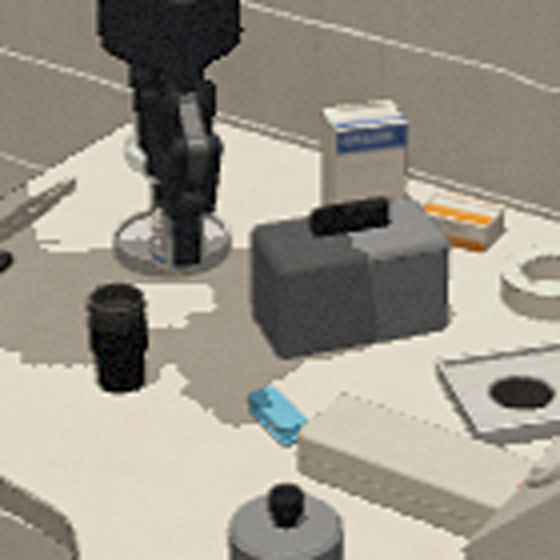

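```bash
python3 -c "
from h import *
c=load('side1'); x,y=.4596,.0827
K2=[(ring(x,y,.103,.0138),(0,255,0)),(ring(x,y,.128,.0138),(0,0,255)),(ring(x,y,.098,.01),(0,255,255)),(np.array([[x,y-.012,.1059],[x,y-.012,.14]]),(255,255,0))]
crop(c,205,140,60,60,9,K2,'pics/s5.png')"
```

```text
(no output)
```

View pics/s5.png

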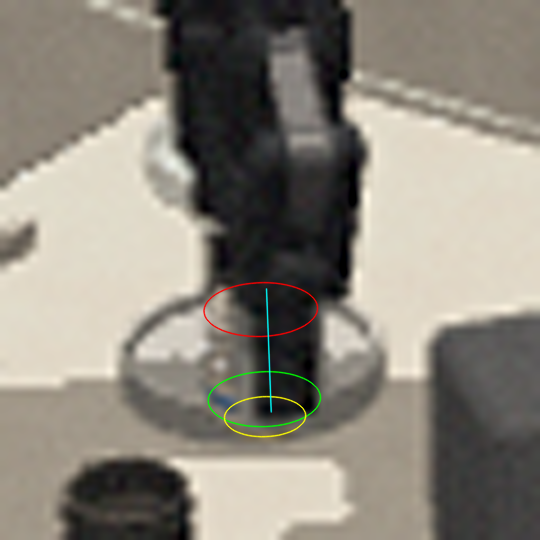

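Objective is held and its outline matches the model projected at the TCP, so I can move to the round base.

step_arm(moves="0.16 -0.96 0 0 0 0 0; 0.17 -0.96 0 0 0 0 0; 0.17 -0.96 0 0 0 0 0; 0.17 -0.96 0 0 0 0 0; 0.17 -0.96 0 0 0 0 0; 0.17 -0.96 0 0 0 0 0; 0.16 -0.96 0 0 0 0 0; 0.16 -0.96 0.74 0 0 0 0; 0 0 0.75 0 0 0 0; 0 0 0.75 0 0 0 0")

```text
clock: 6.2
position: [0.4817, 0.2762, 0.0492]
orientation: [3.14, 0.096, -0.003]
force: [0.0, -0.2, -1.8]
width: 0.303
gripper_force: 49.6
```

```bash
python3 go.py .4815 .2763 .0135 3.4; python3 -c "
from cell import *
from h import *
c=capture('side'); pickle.dump(c,open('side2.pkl','wb'));t=capture('top')
from cell import get_obs
x,y,z=get_obs()['position'];b=z-.0081
K2=[(ring(x,y,b+.005,.0138),(0,255,0)),(ring(x,y,b+.03,.0138),(0,0,255)),(ring(x,y,b,.01),(0,255,255)),(ring(.4815,.2763,.008,.0145),(255,0,255)),(ring(.4815,.2763,.013,.0355),(255,0,255))]
crop(c,205,140,60,60,9,K2,'pics/a.png');crop(t,140,200,60,60,9,K2,'pics/b.png')
cv2.imwrite('pics/s6.png',np.hstack([cv2.resize(cv2.imread('pics/'+k+'.png'),(400,400)) for k in 'ab']))"
```

```text
t 6.2 pos [0.4817 0.2762 0.0492] w 0.303 F [ 0.  -0.2 -1.8]
turn/pi (tool axes): [0.0002 0.0005 0.0005]
shift units now-frame: [-0.01 -0.01  1.43]  after turn: [-0.01 -0.01  1.43]
```

View pics/s6.png

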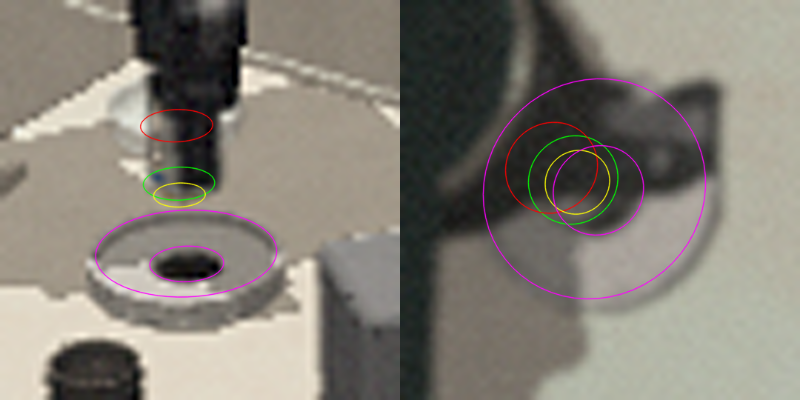

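Base and held objective both line up with the model in the two views, so I'll lower it.

step_arm(moves="0 0 0.4 0 0 0 0; 0 0 0.4 0 0 0 0; 0 0 0.3 0 0 0 0; 0 0 0.2 0 0 0 0; 0 0 0.1 0 0 0 0; 0 0 0.06 0 0 0 0; 0 0 0.04 0 0 0 0; 0 0 0 0 0 0 0; 0 0 0 0 0 0 0; 0 0 0 0 0 0 0")

```text
clock: 7.3
position: [0.4827, 0.2758, 0.0138]
orientation: [-3.14, -0.093, -0.0]
force: [0.7, 0.1, -0.2]
width: 0.302
gripper_force: 49.6
```

step_arm(moves="0 0 0.04 0 0 0 0; 0 0 0.04 0 0 0 0; 0 0 0 0 0 0 0; 0 0 0 0 0 0 0; 0 0 0 0 0 0 0; 0 0 0 0 0 0 0; 0 0 0 0 0 0 0; 0 0 0 0 0 0 0; 0 0 0 0 0 0 0; 0 0 0 0 0 0 0")

```text
clock: 8.3
position: [0.4828, 0.2758, 0.0121]
orientation: [-3.14, -0.093, -0.001]
force: [-1.4, -0.1, 5.7]
width: 0.304
gripper_force: 50.4
```

```bash
python3 go.py .4815 .2763 .012 3.4
```

```text
t 8.3 pos [0.4828 0.2758 0.0121] w 0.304 F [-1.4 -0.1  5.7]
turn/pi (tool axes): [-0.0001 -0.0001  0.    ]
shift units now-frame: [-0.05 -0.02  0.01]  after turn: [-0.05 -0.02  0.01]
```

step_arm(moves="0 0 0 0 0 0 0.42; 0 0 0 0 0 0 0.45; 0 0 0 0 0 0 0.45; 0 0 -0.3 0 0 0 0.45; 0 0 -0.6 0 0 0 0.45; 0 0 -0.9 0 0 0 0.45; 0 0 -0.9 0 0 0 0.5; 0 0 -0.9 0 0 0 1; -0.42 1 0 0 0 0 1; -0.42 1 0 0 0 0 1")

```text
clock: 9.3
position: [0.4655, 0.2248, 0.1031]
orientation: [-3.139, -0.096, -0.005]
force: [-0.4, -1.1, -0.4]
width: 0.974
gripper_force: 0.0
```

step_arm(moves="-0.42 1 0 0 0 0 1; -0.42 1 0 0 0 0 1; -0.42 1 0 0 0 0 1; -0.42 1 0 0 0 0 1; 0 0 0 0 0 0 1; 0 0 0.7 0 0 0 1; 0 0 0 0 0 0 1; 0 0 0 0 0 0 1; 0 0 0 0 0 0 1; 0 0 0 0 0 0 1")

```text
clock: 10.3
position: [0.4291, 0.1227, 0.0846]
orientation: [-3.14, -0.094, -0.001]
force: [-0.5, -0.1, -0.5]
width: 0.999
gripper_force: 0.0
```

```bash
python3 go.py .4283 .1225 .016 3.4; python3 -c "
from cell import *
from h import *
c=capture('side');t=capture('top')
x,y,b=.4815,.2763,.004
K2=[(ring(x,y,b+.005,.0138),(0,255,0)),(ring(x,y,b+.03,.0138),(0,0,255)),(ring(x,y,.013,.0355),(255,0,255))]
crop(c,205,140,60,60,9,K2,'pics/a.png');crop(t,140,200,60,60,9,[],'pics/b.png')
cv2.imwrite('pics/s7.png',np.hstack([cv2.resize(cv2.imread('pics/'+k+'.png'),(400,400)) for k in 'ab']))"
```

```text
t 10.3 pos [0.4291 0.1227 0.0846] w 0.999 F [-0.5 -0.1 -0.5]
turn/pi (tool axes): [-0.0001 -0.0003  0.0002]
shift units now-frame: [-0.03  0.01  2.74]  after turn: [-0.03  0.01  2.74]
```

View pics/s7.png

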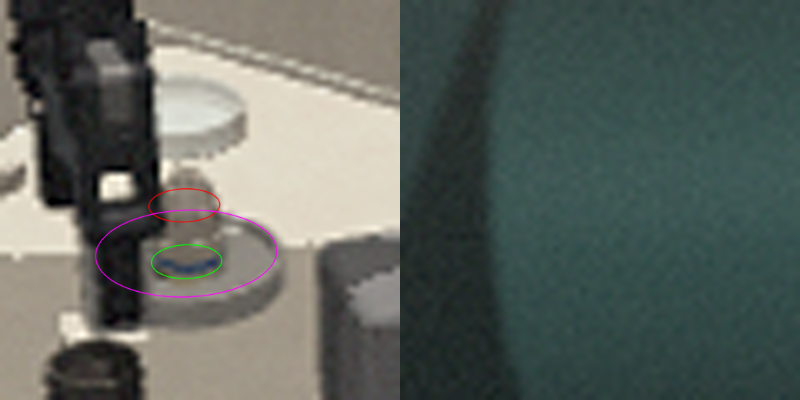

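Objective stands upright in its seat (blue ring at (186,262) on the model). Now the tall eyepiece.

step_arm(moves="-0.03 0 0.8 0 0 0 1; 0 0 0.8 0 0 0 1; 0 0 0.7 0 0 0 1; 0 0 0.44 0 0 0 1; 0 0 0 0 0 0 0; 0 0 0 0 0 0 0; 0 0 0 0 0 0 0; 0 0 0 0 0 0 0; 0 0 0 0 0 0 0; 0 0 0 0 0 0 0")

```text
clock: 11.4
position: [0.4286, 0.1224, 0.0165]
orientation: [-3.14, -0.093, -0.003]
force: [-0.4, 0.0, 6.4]
width: 0.394
gripper_force: 49.3
```

```bash
python3 go.py .7037 .0565 .06 3.4
```

```text
t 11.4 pos [0.4286 0.1224 0.0165] w 0.394 F [-0.4  0.   6.4]
turn/pi (tool axes): [-0.0001 -0.0006  0.    ]
shift units now-frame: [10.83  3.28 -1.72]  after turn: [10.83  3.28 -1.74]
```

step_arm(moves="0 0 -0.4 0 0 0 0; 0 0 -0.8 0 0 0 0; 0 0 -0.9 0 0 0 0; 0 0 -0.9 0 0 0 0; 0 0 -0.9 0 0 0 0; 0.98 0.3 0 0 0 0 0; 0.98 0.3 0 0 0 0 0; 0.98 0.3 0 0 0 0 0; 0.98 0.3 0 0 0 0 0; 0.98 0.3 0 0 0 0 0")

```text
clock: 12.4
position: [0.553, 0.0917, 0.1139]
orientation: [-3.14, -0.093, -0.0]
force: [0.2, -0.2, -0.4]
width: 0.395
gripper_force: 49.9
```

step_arm(moves="0.98 0.3 0 0 0 0 0; 0.98 0.3 0 0 0 0 0; 0.98 0.3 0 0 0 0 0; 0.98 0.3 0 0 0 0 0; 0.98 0.3 0 0 0 0 0; 0.98 0.3 0 0 0 0 0; 0 0 0 0 0 0 0; 0 0 0.8 0 0 0 0; 0 0 0.8 0 0 0 0; 0 0 0 0 0 0 0")

```text
clock: 13.4
position: [0.6981, 0.0561, 0.0705]
orientation: [-3.14, -0.093, 0.011]
force: [-0.5, 0.5, -1.1]
width: 0.394
gripper_force: 49.9
```

```bash
python3 go.py .7037 .0565 .024 3.4; python3 -c "
from cell import *
from h import *
c=capture('side');t=capture('top')
x,y,z=get_obs()['position'];b=z-.0165
K2=[(ring(x,y,b+.0,.015),(0,255,0)),(ring(x,y,b+.024,.0175),(0,0,255)),(ring(.7037,.0565,.008,.0195),(255,0,255)),(ring(.6544,.053,.008,.0195),(255,0,255))]
crop(c,300,170,80,80,6,K2,'pics/a.png');crop(t,240,110,80,80,6,K2,'pics/b.png')
cv2.imwrite('pics/s8.png',np.hstack([cv2.resize(cv2.imread('pics/'+k+'.png'),(400,400)) for k in 'ab']))"
```

```text
t 13.4 pos [0.6981 0.0561 0.0705] w 0.394 F [-0.5  0.5 -1.1]
turn/pi (tool axes): [-0.0002  0.0022  0.    ]
shift units now-frame: [ 0.24 -0.    1.86]  after turn: [ 0.22 -0.    1.86]
```

View pics/s8.png

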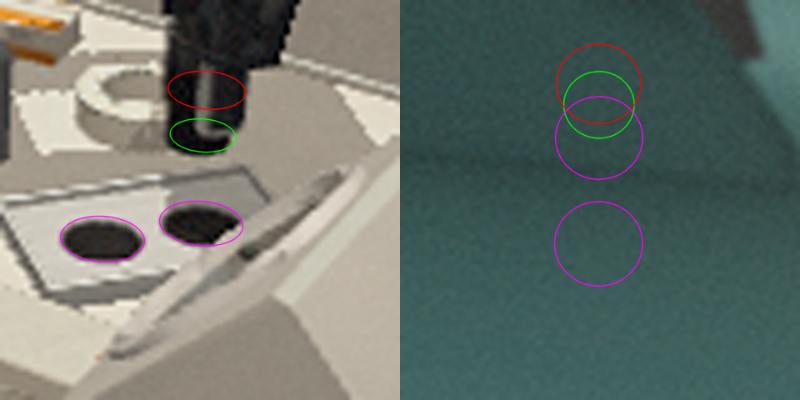

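step_arm(moves="0.22 0 0 0 0.002 0 0; 0 0 0.5 0 0 0 0; 0 0 0.5 0 0 0 0; 0 0 0.4 0 0 0 0; 0 0 0 0 0 0 0; 0 0 0 0 0 0 0; 0 0 0 0 0 0 0; 0 0 0 0 0 0 0; 0 0 0 0 0 0 0; 0 0 0 0 0 0 0")

```text
clock: 14.5
position: [0.7077, 0.0562, 0.0385]
orientation: [-3.14, -0.093, -0.011]
force: [-0.1, 0.4, -0.8]
width: 0.398
gripper_force: 49.9
```

```bash
python3 go.py .7037 .0565 .0205 3.4
```

```text
t 14.5 pos [0.7077 0.0562 0.0385] w 0.398 F [-0.1  0.4 -0.8]
turn/pi (tool axes): [-0.     -0.0022  0.    ]
shift units now-frame: [-0.16 -0.02  0.72]  after turn: [-0.16 -0.02  0.72]
```

step_arm(moves="-0.16 0 0 0 -0.002 0 0; 0 0 0.2 0 0 0 0; 0 0 0.1 0 0 0 0; 0 0 0 0 0 0 0; 0 0 0 0 0 0 0; 0 0 0 0 0 0 0; 0 0 0 0 0 0 0; 0 0 0 0 0 0 0; 0 0 0 0 0 0 0; 0 0 0 0 0 0 0")

```text
clock: 15.5
position: [0.7036, 0.056, 0.0306]
orientation: [-3.14, -0.093, -0.0]
force: [0.5, 0.2, -1.6]
width: 0.393
gripper_force: 49.9
```

```bash
python3 go.py .7037 .0565 .0205 3.4
```

```text
t 15.5 pos [0.7036 0.056  0.0306] w 0.393 F [ 0.5  0.2 -1.6]
turn/pi (tool axes): [-0. -0.  0.]
shift units now-frame: [ 0.01 -0.02  0.4 ]  after turn: [ 0.01 -0.02  0.4 ]
```

step_arm(moves="0 0 0.15 0 0 0 0; 0 0 0.15 0 0 0 0; 0 0 0.1 0 0 0 0; 0 0 0.04 0 0 0 0; 0 0 0 0 0 0 0; 0 0 0 0 0 0 0; 0 0 0 0 0 0 0; 0 0 0 0 0 0 0; 0 0 0 0 0 0 0; 0 0 0 0 0 0 0")

```text
clock: 16.5
position: [0.7033, 0.056, 0.0205]
orientation: [-3.14, -0.093, 0.0]
force: [-2.5, 0.4, 7.7]
width: 0.395
gripper_force: 50.8
```

step_arm(moves="0 0 0 0 0 0 0.55; 0 0 0 0 0 0 0.55; 0 0 0 0 0 0 0.55; 0 0 -0.4 0 0 0 0.55; 0 0 -0.8 0 0 0 0.6; 0 0 -0.9 0 0 0 0.6; 0 0 -0.9 0 0 0 0.8; 0 0 -0.9 0 0 0 1; 0 0 -0.5 0 0 0 1; -0.5 0 0 0 0 0 1")

```text
clock: 17.5
position: [0.6942, 0.0552, 0.1327]
orientation: [3.14, 0.093, 0.011]
force: [-0.3, -0.1, -0.5]
width: 0.998
gripper_force: 0.0
```

step_arm(moves="-0.9 0 0 0 0 0 1; -0.9 0 0 0 0 0 1; -0.9 0 0 0 0 0 1; -0.9 0 0 0 0 0 1; -0.9 0 0 0 0 0 1; -0.9 0 0 0 0 0 1; -0.9 0.5 0 0 0 0 1; -0.9 0.9 0 0 0 0 1; -0.9 0.9 0 0 0 0 1; -0.9 0.9 0 0 0 0 1")

```text
clock: 18.5
position: [0.4703, -0.0386, 0.1297]
orientation: [3.14, 0.094, 0.0]
force: [0.1, 0.0, -0.1]
width: 1.0
gripper_force: 0.0
```

step_arm(moves="-0.9 0.9 0 0 0 0 1; -0.75 0.9 0 0 0 0 1; 0 0.9 0 0 0 0 1; 0 0.9 0 0 0 0 1; 0 0.9 0 0 0 0 1; 0 0.9 0 0 0 0 1; 0 0.9 0 0 0 0 1; 0 0.8 0 0 0 0 1; 0 0 0 0 0 0 1; 0 0 0 0 0 0 1")

```text
clock: 19.5
position: [0.4402, -0.2174, 0.1294]
orientation: [-3.139, -0.091, 0.001]
force: [-0.2, 0.5, 0.2]
width: 0.993
gripper_force: 0.0
```

```bash
python3 go.py .4405 -.217 .012 3.4; python3 -c "
from cell import *
from h import *
c=capture('side');t=capture('top')
K2=[(ring(.7037,.0565,.062,.017),(0,0,255)),(ring(.6544,.053,.008,.0195),(255,0,255))]
crop(c,220,200,160,120,5,K2,'pics/s9.png')"
```

```text
t 19.5 pos [ 0.4402 -0.2174  0.1294] w 0.993 F [-0.2  0.5  0.2]
turn/pi (tool axes): [-0.0003  0.0001 -0.0004]
shift units now-frame: [ 0.01 -0.01  4.7 ]  after turn: [ 0.01 -0.01  4.7 ]
```

View pics/s9.png

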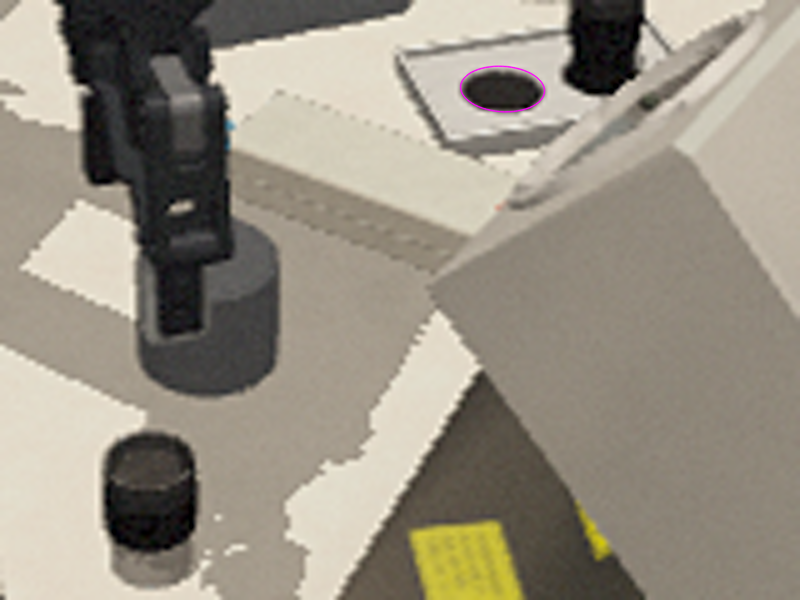

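Tall eyepiece stands in the far seat (605,60). The gripper is above the short eyepiece (150,500), so I'll descend and grip.

step_arm(moves="0 0 0.9 0 0 0 1; 0 0 0.9 0 0 0 1; 0 0 0.9 0 0 0 1; 0 0 0.9 0 0 0 1; 0 0 0.7 0 0 0 1; 0 0 0.4 0 0 0 1; 0 0 0 0 0 0 1; 0 0 0 0 0 0 0; 0 0 0 0 0 0 0; 0 0 0 0 0 0 0")

```text
clock: 20.6
position: [0.4411, -0.2179, 0.0129]
orientation: [3.139, 0.093, 0.002]
force: [0.1, -0.9, -0.6]
width: 0.512
gripper_force: 0.0
```

step_arm(moves="0 0 0 0 0 0 0; 0 0 0 0 0 0 0; 0 0 0 0 0 0 0; 0 0 0 0 0 0 0; 0 0 0 0 0 0 0; 0 0 0 0 0 0 0; 0 0 0 0 0 0 0; 0 0 0 0 0 0 0; 0 0 0 0 0 0 0; 0 0 0 0 0 0 0")

```text
clock: 21.6
position: [0.441, -0.2179, 0.013]
orientation: [3.139, 0.093, 0.002]
force: [-0.5, 1.5, 6.2]
width: 0.391
gripper_force: 49.0
```

```bash
python3 go.py .6544 .053 .06 3.4
```

```text
t 21.6 pos [ 0.441  -0.2179  0.013 ] w 0.391 F [-0.5  1.5  6.2]
turn/pi (tool axes): [ 0.0002 -0.0004 -0.    ]
shift units now-frame: [  9.16 -10.31  -1.88]  after turn: [  9.16 -10.31  -1.88]
```

step_arm(moves="0 0 -0.4 0 0 0 0; 0 0 -0.8 0 0 0 0; 0 0 -0.9 0 0 0 0; 0 0 -0.9 0 0 0 0; 0 0 -0.9 0 0 0 0; 0 0 -0.7 0 0 0 0; 0 -0.9 0 0 0 0 0; 0 -0.9 0 0 0 0 0; 0 -0.9 0 0 0 0 0; 0 -0.9 0 0 0 0 0")

```text
clock: 22.6
position: [0.4348, -0.127, 0.1278]
orientation: [3.14, 0.093, 0.001]
force: [0.4, -0.4, -1.0]
width: 0.392
gripper_force: 49.9
```

step_arm(moves="0.3 -0.9 0 0 0 0 0; 0.8 -0.9 0 0 0 0 0; 0.8 -0.9 0 0 0 0 0; 0.8 -0.9 0 0 0 0 0; 0.8 -0.9 0 0 0 0 0; 0.8 -0.9 0 0 0 0 0; 0.8 -0.9 0 0 0 0 0; 0.8 -0.41 0 0 0 0 0; 0.8 0 0 0 0 0 0; 0.8 0 0 0 0 0 0")

```text
clock: 23.6
position: [0.6128, 0.0515, 0.1277]
orientation: [-3.14, -0.095, 0.0]
force: [-0.3, -0.2, -0.9]
width: 0.395
gripper_force: 49.9
```

step_arm(moves="0.8 0 0 0 0 0 0; 0.6 0 0 0 0 0 0; 0.26 0 0 0 0 0 0; 0 0 0.8 0 0 0 0; 0 0 0.8 0 0 0 0; 0 0 0.8 0 0 0 0; 0 0 0.6 0 0 0 0; 0 0 0 0 0 0 0; 0 0 0 0 0 0 0; 0 0 0 0 0 0 0")

```text
clock: 24.6
position: [0.6546, 0.0533, 0.0532]
orientation: [-3.14, -0.093, -0.003]
force: [0.2, 0.3, -1.4]
width: 0.391
gripper_force: 49.9
```

```bash
python3 go.py .6544 .053 .017 3.4
```

```text
t 24.6 pos [0.6546 0.0533 0.0532] w 0.391 F [ 0.2  0.3 -1.4]
turn/pi (tool axes): [ 0.     -0.0006  0.    ]
shift units now-frame: [-0.01  0.01  1.45]  after turn: [-0.01  0.01  1.45]
```

step_arm(moves="0 0 0.4 0 0 0 0; 0 0 0.4 0 0 0 0; 0 0 0.3 0 0 0 0; 0 0 0.2 0 0 0 0; 0 0 0.15 0 0 0 0; 0 0 0.04 0 0 0 0; 0 0 0 0 0 0 0; 0 0 0 0 0 0 0; 0 0 0 0 0 0 0; 0 0 0 0 0 0 0")

```text
clock: 25.6
position: [0.6533, 0.0534, 0.0179]
orientation: [3.14, 0.094, -0.001]
force: [-9.5, 0.1, 25.4]
width: 0.393
gripper_force: 52.7
```

step_arm(moves="0 0 -0.03 0 0 0 0; 0 0 -0.03 0 0 0 0; 0 0 0 0 0 0 0; 0 0 0 0 0 0 0; 0 0 0 0 0 0 0; 0 0 0 0 0 0 0; 0 0 0 0 0 0 0; 0 0 0 0 0 0 0; 0 0 0 0 0 0 0; 0 0 0 0 0 0 0")

```text
clock: 26.6
position: [0.6532, 0.0533, 0.018]
orientation: [-3.14, -0.093, 0.001]
force: [-6.5, -0.4, 15.9]
width: 0.394
gripper_force: 51.2
```

step_arm(moves="0 0 0 0 0 0 0.5; 0 0 0 0 0 0 0.55; 0 0 0 0 0 0 0.55; 0 0 -0.4 0 0 0 0.55; 0 0 -0.8 0 0 0 0.6; 0 0 -0.9 0 0 0 0.6; 0 0 -0.9 0 0 0 0.6; 0 0 -0.9 0 0 0 0.6; 0 0 -0.6 0 0 0 0.6; -0.5 0 0 0 0 0 0.6")

```text
clock: 27.6
position: [0.6448, 0.0524, 0.1321]
orientation: [3.14, 0.093, 0.011]
force: [0.3, 0.1, 0.1]
width: 0.599
gripper_force: 0.0
```

step_arm(moves="-0.9 0 0 0 0 0 0.6; -0.9 0 0 0 0 0 0.6; -0.9 0 0 0 0 0 0.6; -0.9 0.9 0 0 0 0 0.6; -0.9 0.9 0 0 0 0 0.6; -0.9 0.9 0 0 0 0 0.6; -0.9 0.9 0 0 0 0 0.6; -0.3 0.9 0 0 0 0 0.6; 0 0.9 0 0 0 0 0.6; 0 0.35 0 0 0 0 0.6")

```text
clock: 28.6
position: [0.4854, -0.1025, 0.1292]
orientation: [3.14, 0.091, 0.001]
force: [0.6, -0.5, 0.1]
width: 0.601
gripper_force: 0.0
```

```bash
python3 go.py .4846 -.101 .054 3.4; python3 -c "
from cell import *
from h import *
c=capture('side');t=capture('top')
K2=[]
crop(c,220,130,160,160,4,K2,'pics/a.png');crop(t,240,110,80,80,5,K2,'pics/b.png')
cv2.imwrite('pics/s10.png',np.hstack([cv2.resize(cv2.imread('pics/'+k+'.png'),(w,w))[:400] for k,w in (('a',500),('b',300))]) if 0 else np.hstack([cv2.resize(cv2.imread('pics/a.png'),(500,500)),cv2.copyMakeBorder(cv2.resize(cv2.imread('pics/b.png'),(300,300)),0,200,0,0,0)]))"
```

```text
t 28.6 pos [ 0.4854 -0.1025  0.1292] w 0.601 F [ 0.6 -0.5  0.1]
turn/pi (tool axes): [ 0.0002 -0.0003 -0.0005]
shift units now-frame: [-0.03 -0.06  3.01]  after turn: [-0.03 -0.06  3.01]
```

View pics/s10.png

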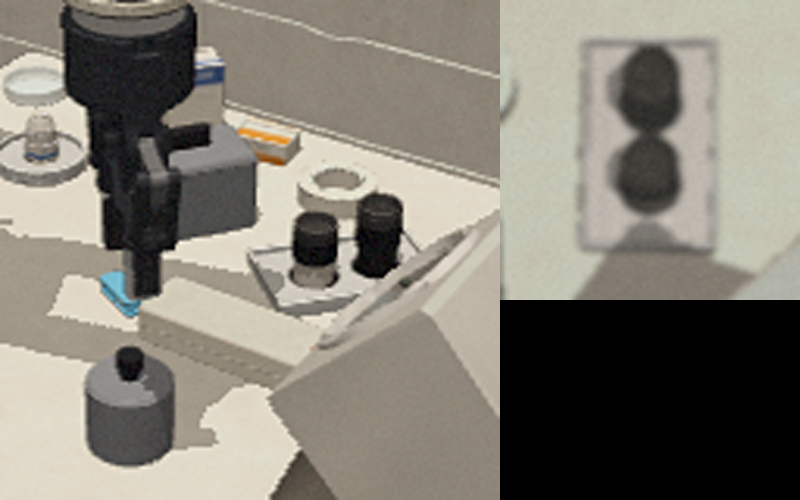

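Both eyepieces look upright in their seats: short at (315,245), tall at (380,235). I'll check the short one's seating numerically.

Run:
```python
from cell import *
from fit import *
t=capture("top");s=capture("side")
def try_(k,parts,x0,cams):
    for b in(.004,.008):
        m=lambda x,y:stack(x,y,[(r,z+b) for r,z in parts])
        for n,c in cams:
            u,v=proj(c,[*x0,parts[-1][1]-.01])[0]
            bb,a=blob(c,u,v,80)
            if bb is None: print(k,n,"none"); continue
            x,ma=solve(c,m,bb,x0); print(k,b,n,bb.round(1),"area %.0f %.0f"%(a,ma),x.round(4))
try_("short",[(.0175,.021),(.0175,.039),(.017,.039),(.017,.05)],(.6544,.053),(("side",s),("top",t)))
```

```text
short 0.004 side [320.5 206.5] area 221 257 [0.6531 0.0504]
short 0.004 top [279.4 144.2] area 527 263 [0.676  0.0542]
short 0.008 side [320.5 206.5] area 221 261 [0.6511 0.0442]
short 0.008 top [279.4 144.2] area 527 266 [0.6746 0.054 ]
```

Fit agrees with the short eyepiece on the seat floor (y .050 at floor height, .044 if on the ledge). Now the round cover.

step_arm(moves="-0.03 -0.06 0.8 0 0 0 0.6; 0 0 0.8 0 0 0 0.6; 0 0 0.7 0 0 0 0.6; 0 0 0.5 0 0 0 0.6; 0 0 0.2 0 0 0 0.6; 0 0 0 0 0 0 0; 0 0 0 0 0 0 0; 0 0 0 0 0 0 0; 0 0 0 0 0 0 0; 0 0 0 0 0 0 0", squeeze=60)

```text
clock: 29.8
position: [0.4849, -0.0994, 0.0544]
orientation: [3.14, 0.093, 0.002]
force: [-0.1, -0.0, 4.8]
width: 0.173
gripper_force: 58.8
```

step_arm(moves="0 0 0 0 0 0 0; 0 0 0 0 0 0 0; 0 0 0 0 0 0 0; 0 0 0 0 0 0 0; 0 0 0 0 0 0 0; 0 0 0 0 0 0 0; 0 0 0 0 0 0 0; 0 0 0 0 0 0 0; 0 0 0 0 0 0 0; 0 0 0 0 0 0 0")

```text
clock: 30.8
position: [0.4849, -0.0994, 0.0544]
orientation: [3.14, 0.093, 0.002]
force: [-0.7, 1.5, 5.3]
width: 0.177
gripper_force: 59.0
```

```bash
python3 go.py .4815 .2763 .13 3.4
```

```text
t 30.8 pos [ 0.4849 -0.0994  0.0544] w 0.177 F [-0.7  1.5  5.3]
turn/pi (tool axes): [ 0.0001 -0.0004 -0.0001]
shift units now-frame: [  0.75 -15.01  -3.03]  after turn: [  0.75 -15.01  -3.02]
```

step_arm(moves="0 0 -0.3 0 0 0 0; 0 0 -0.7 0 0 0 0; 0 0 -0.9 0 0 0 0; 0 0 -0.9 0 0 0 0; 0 0 -0.9 0 0 0 0; 0 0 -0.5 0 0 0 0; 0 0 0 0 0 0 0; 0 -0.5 0 0 0 0 0; 0.05 -0.9 0 0 0 0 0; 0.05 -0.9 0 0 0 0 0")

```text
clock: 31.8
position: [0.482, -0.0404, 0.1575]
orientation: [-3.139, -0.091, 0.004]
force: [0.5, 0.1, -1.4]
width: 0.177
gripper_force: 58.9
```

step_arm(moves="0.05 -0.9 0 0 0 0 0; 0.05 -0.9 0 0 0 0 0; 0.05 -0.9 0 0 0 0 0; 0.05 -0.9 0 0 0 0 0; 0.05 -0.9 0 0 0 0 0; 0.05 -0.9 0 0 0 0 0; 0.05 -0.9 0 0 0 0 0; 0.05 -0.9 0 0 0 0 0; 0.05 -0.9 0 0 0 0 0; 0.05 -0.9 0 0 0 0 0")

```text
clock: 32.8
position: [0.4807, 0.1849, 0.1574]
orientation: [3.14, 0.094, -0.005]
force: [0.3, -0.6, -0.4]
width: 0.174
gripper_force: 58.9
```

step_arm(moves="0.05 -0.9 0 0 0 0 0; 0.05 -0.9 0 0 0 0 0; 0.05 -0.9 0 0 0 0 0; 0.05 -0.9 0 0 0 0 0; 0 0 0 0 0 0 0; 0 0 0 0 0 0 0; 0 0 0 0 0 0 0; 0 0 0 0 0 0 0; 0 0 0 0 0 0 0; 0 0 0 0 0 0 0")

```text
clock: 33.8
position: [0.4823, 0.2732, 0.1589]
orientation: [-3.14, -0.092, -0.0]
force: [-0.4, 0.1, -1.5]
width: 0.175
gripper_force: 58.9
```

```bash
python3 go.py .4817 .2763 .064 3.4;  python3 -c "
from cell import *
from h import *
c=capture('side')
x,y,z=get_obs()['position'];b=z-.0544
K2=[(ring(x,y,b,.029),(0,255,0)),(ring(x,y,b+.051,.029),(0,0,255)),(ring(.4815,.2763,.013,.0355),(255,0,255))]
crop(c,190,100,100,110,5.4,K2,'pics/s11.png')"
```

```text
t 33.8 pos [0.4823 0.2732 0.1589] w 0.175 F [-0.4  0.1 -1.5]
turn/pi (tool axes): [-0.     -0.     -0.0003]
shift units now-frame: [-0.02 -0.12  3.8 ]  after turn: [-0.02 -0.12  3.8 ]
```

View pics/s11.png

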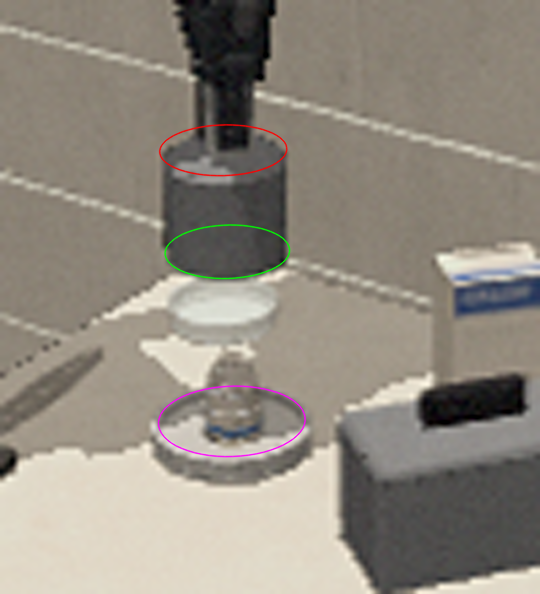

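Cover is held level above the base, outline matching the model (green/red rings). Lowering.

step_arm(moves="-0.02 -0.12 0.6 0 0 0 0; 0 0 0.8 0 0 0 0; 0 0 0.8 0 0 0 0; 0 0 0.6 0 0 0 0; 0 0 0.4 0 0 0 0; 0 0 0.2 0 0 0 0; 0 0 0 0 0 0 0; 0 0 0 0 0 0 0; 0 0 0 0 0 0 0; 0 0 0 0 0 0 0")

```text
clock: 34.85
position: [0.482, 0.2769, 0.0745]
orientation: [-3.14, -0.093, -0.002]
force: [-0.9, 0.0, -1.5]
width: 0.175
gripper_force: 58.9
```

```bash
python3 go.py .4817 .2763 .0624 3.4
```

```text
t 34.85 pos [0.482  0.2769 0.0745] w 0.175 F [-0.9  0.  -1.5]
turn/pi (tool axes): [-0.0002 -0.0004  0.    ]
shift units now-frame: [-0.01  0.02  0.48]  after turn: [-0.01  0.02  0.48]
```

step_arm(moves="0 0 0.15 0 0 0 0; 0 0 0.15 0 0 0 0; 0 0 0.1 0 0 0 0; 0 0 0.08 0 0 0 0; 0 0 0.04 0 0 0 0; 0 0 0 0 0 0 0; 0 0 0 0 0 0 0; 0 0 0 0 0 0 0; 0 0 0 0 0 0 0; 0 0 0 0 0 0 0")

```text
clock: 35.85
position: [0.4814, 0.2765, 0.0633]
orientation: [3.14, 0.094, 0.001]
force: [-7.5, -3.7, 26.5]
width: 0.178
gripper_force: 61.5
```

step_arm(moves="0 0 -0.04 0 0 0 0; 0 0 0 0 0 0 0; 0 0 0 0 0 0 0.4; 0 0 0 0 0 0 0.5; 0 0 0 0 0 0 0.5; 0 0 -0.4 0 0 0 0.5; 0 0 -0.8 0 0 0 0.6; 0 0 -0.9 0 0 0 0.6; 0 0 -0.6 0 0 0 0.6; 0 0 0 0 0 0 0.6")

```text
clock: 36.85
position: [0.4833, 0.2775, 0.1319]
orientation: [-3.138, -0.093, -0.007]
force: [0.6, 0.9, -0.3]
width: 0.599
gripper_force: 0.0
```

```bash
python3 - <<'E'
from fit import *
from cell import capture
for n in("top0","side0"):
    c=load(n)
    for thr in(50,65):
        g=cv2.GaussianBlur(cv2.resize(c["image"],None,fx=4,fy=4,interpolation=cv2.INTER_CUBIC),(0,0),1.5).max(2)
        _,l=cv2.connectedComponents((g<thr).astype(np.uint8))
        u,v=proj(c,[.5756,.1633,.075])[0]; m=l==l[int(4*v+1.5),int(4*u+1.5)]
        p=np.argwhere(m)[:,::-1]; p=(p+.5)/4-.5
        W=np.array([unproj(c,*q,.078)[:2] for q in p[::5]]); W-=W.mean(0); _,_,vt=np.linalg.svd(W,full_matrices=False)
        print(n,thr,len(p)/16,"axis deg",np.degrees(np.arctan2(vt[0,1],vt[0,0]))%180)
# round cover check
s=capture("side")
m=lambda b:(lambda x,y:stack(x,y,[(.006,.053+b),(.009,.058+b),(.009,.069+b)]))
u,v=proj(s,[.4815,.2763,.072])[0]; b,a=blob(s,u,v,80); print("knob",b,a)
if b is not None: print(solve(s,m(.008),b,[.4815,.2763]),solve(s,m(.013),b,[.4815,.2763]))
E
python3 go.py .5756 .1633 .13 8.5
```

```text
top0 50 69.3125 axis deg 8.735682145271028
top0 65 130.1875 axis deg 9.244968250315225
side0 50 120.0 axis deg 20.057607675410935
side0 65 131.0 axis deg 21.700403386332567
knob [231.84468665 158.82493188] 45.875
(array([0.48115614, 0.27022136]), 50.86747108178679) (array([0.47989993, 0.26032527]), 51.71588635328226)
t 36.9 pos [0.4824 0.2771 0.1305] w 0.597 F [ 0.3 -0.1 -0.6]
turn/pi (tool axes): [-0.0003 -0.0008 -0.0283]
shift units now-frame: [3.45 4.77 0.02]  after turn: [3.01 5.05 0.02]
```

Round cover is on the ledge. Next, the oblong cover; its axis is at about 9°.

step_arm(moves="0 0 0 0 0 -0.031 0.6; 0.5 0.84 0 0 0 0 0.6; 0.5 0.84 0 0 0 0 0.6; 0.5 0.84 0 0 0 0 0.6; 0.5 0.84 0 0 0 0 0.6; 0.5 0.84 0 0 0 0 0.6; 0.5 0.84 0 0 0 0 0.6; 0 0 0 0 0 0 0.6; 0 0 0 0 0 0 0.6; 0 0 0 0 0 0 0.6")

```text
clock: 37.9
position: [0.574, 0.1644, 0.1285]
orientation: [-3.132, -0.246, 0.003]
force: [0.1, 0.2, -0.3]
width: 0.598
gripper_force: 0.0
```

```bash
python3 go.py .5756 .1633 .0685 9
```

```text
t 37.9 pos [0.574  0.1644 0.1285] w 0.598 F [ 0.1  0.2 -0.3]
turn/pi (tool axes): [-0.0002  0.0006 -0.    ]
shift units now-frame: [0.06 0.06 2.4 ]  after turn: [0.06 0.06 2.4 ]
```

step_arm(moves="0.06 0.06 0.7 0 0 0 0.6; 0 0 0.7 0 0 0 0.6; 0 0 0.6 0 0 0 0.6; 0 0 0.3 0 0 0 0.6; 0 0 0.1 0 0 0 0.6; 0 0 0 0 0 0 0.6; 0 0 0 0 0 0 0; 0 0 0 0 0 0 0; 0 0 0 0 0 0 0; 0 0 0 0 0 0 0", squeeze=80)

```text
clock: 38.9
position: [0.5774, 0.1629, 0.0699]
orientation: [-3.132, -0.246, -0.002]
force: [0.5, 0.4, 2.4]
width: 0.115
gripper_force: 80.7
```

step_arm(moves="0 0 0 0 0 0 0; 0 0 0 0 0 0 0; 0 0 0 0 0 0 0; 0 0 0 0 0 0 0; 0 0 -0.1 0 0 0 0; 0 0 -0.3 0 0 0 0; 0 0 -0.6 0 0 0 0; 0 0 0 0 0 0 0; 0 0 0 0 0 0 0; 0 0 0 0 0 0 0")

```text
clock: 39.9
position: [0.5764, 0.1625, 0.0938]
orientation: [3.132, 0.246, -0.002]
force: [0.3, -0.3, -1.7]
width: 0.113
gripper_force: 80.1
```

```bash
python3 go.py .679 .0548 .17 3.4
```

```text
t 39.9 pos [0.5764 0.1625 0.0938] w 0.113 F [ 0.3 -0.3 -1.7]
turn/pi (tool axes): [0.     0.0003 0.031 ]
shift units now-frame: [ 3.38  4.9  -3.05]  after turn: [ 3.84  4.55 -3.05]
```

step_arm(moves="0 0 -0.5 0 0 0 0; 0 0 -0.9 0 0 0 0; 0 0 -0.9 0 0 0 0; 0 0 -0.75 0 0 0.015 0; 0 0 0 0 0 0.016 0; 0.64 0.76 0 0 0 0 0; 0.64 0.76 0 0 0 0 0; 0.64 0.76 0 0 0 0 0; 0.64 0.76 0 0 0 0 0; 0.64 0.76 0 0 0 0 0")

```text
clock: 40.9
position: [0.6629, 0.0719, 0.171]
orientation: [-3.14, -0.093, 0.0]
force: [-0.2, 0.3, -0.7]
width: 0.116
gripper_force: 80.1
```

step_arm(moves="0.64 0.75 0 0 0 0 0; 0 0 0 0 0 0 0; 0 0 0 0 0 0 0; 0 0 0 0 0 0 0; 0 0 0 0 0 0 0; 0 0 0 0 0 0 0; 0 0 0 0 0 0 0; 0 0 0 0 0 0 0; 0 0 0 0 0 0 0; 0 0 0 0 0 0 0")

```text
clock: 41.9
position: [0.6795, 0.0549, 0.1705]
orientation: [-3.14, -0.093, 0.0]
force: [0.0, 0.4, -1.6]
width: 0.11
gripper_force: 80.1
```

```bash
python3 go.py .6798 .0548 .0895 3.4
```

```text
t 41.9 pos [0.6795 0.0549 0.1705] w 0.11 F [ 0.   0.4 -1.6]
turn/pi (tool axes): [-0.  0.  0.]
shift units now-frame: [0.01 0.   3.24]  after turn: [0.01 0.   3.24]
```

step_arm(moves="0 0 0.5 0 0 0 0; 0 0 0.7 0 0 0 0; 0 0 0.7 0 0 0 0; 0 0 0.6 0 0 0 0; 0 0 0.4 0 0 0 0; 0 0 0.2 0 0 0 0; 0 0 0.1 0 0 0 0; 0 0 0 0 0 0 0; 0 0 0 0 0 0 0; 0 0 0 0 0 0 0")

```text
clock: 42.9
position: [0.6801, 0.0549, 0.0913]
orientation: [-3.14, -0.093, -0.002]
force: [-0.4, 0.2, -2.5]
width: 0.11
gripper_force: 80.1
```

```bash
python3 go.py .6798 .0548 .0775 3.4
```

```text
t 42.9 pos [0.6801 0.0549 0.0913] w 0.11 F [-0.4  0.2 -2.5]
turn/pi (tool axes): [ 0.     -0.0004  0.    ]
shift units now-frame: [-0.01  0.    0.55]  after turn: [-0.01  0.    0.55]
```

step_arm(moves="0 0 0.15 0 0 0 0; 0 0 0.15 0 0 0 0; 0 0 0.1 0 0 0 0; 0 0 0.1 0 0 0 0; 0 0 0.05 0 0 0 0; 0 0 0 0 0 0 0; 0 0 0 0 0 0 0; 0 0 0 0 0 0 0; 0 0 0 0 0 0 0; 0 0 0 0 0 0 0")

```text
clock: 43.9
position: [0.6793, 0.0552, 0.0778]
orientation: [-3.14, -0.093, 0.0]
force: [-3.6, 0.7, 6.5]
width: 0.114
gripper_force: 81.2
```

step_arm(moves="0 0 0 0 0 0 0.3; 0 0 0 0 0 0 0.5; 0 0 0 0 0 0 0.5; 0 0 0 0 0 0 0.5; 0 0 -0.4 0 0 0 0.5; 0 0 -0.8 0 0 0 0.5; 0 0 -0.9 0 0 0 0.5; 0 0 -0.9 0 0 0 0.5; -0.5 0 -0.5 0 0 0 0.5; -0.9 0 0 0 0 0 0.5")

```text
clock: 44.9
position: [0.6465, 0.0527, 0.1671]
orientation: [3.14, 0.093, 0.009]
force: [-0.5, 0.6, -0.3]
width: 0.499
gripper_force: 0.0
```

step_arm(moves="-0.9 0 0 0 0 0 0.5; -0.9 0.3 0 0 0 0 0.5; -0.9 0.9 0 0 0 0 0.5; -0.9 0.9 0 0 0 0 0.5; -0.9 0.9 0 0 0 0 0.5; -0.9 0.9 0 0 0 0 0.5; -0.6 0.9 0 0 0 0 0.5; 0 0.9 0 0 0 0 0.5; 0 0.4 0 0 0 0 0.5; 0 0 0 0 0 0 0.5")

```text
clock: 45.9
position: [0.5038, -0.1092, 0.1645]
orientation: [3.14, 0.09, 0.001]
force: [0.4, 1.3, 0.9]
width: 0.502
gripper_force: 0.0
```

Run:
```python
from fit import *
from cell import *
print(get_obs()["position"])
cs=capture("side"),capture("top")
for z,mk,x0,nm in((.081,lambda b:(lambda x,y:np.vstack([box(x,y,q+b,.012,.05,-1.51) for q in(.064,.082)])),[.679,.055],"ocov"),
   (.072,lambda b:(lambda x,y:stack(x,y,[(.006,.053+b),(.009,.058+b),(.009,.069+b)])),[.4815,.2763],"rcov")):
  for n,c in zip(("side","top"),cs):
    u,v=proj(c,[*x0,z])[0]; b,a=blob(c,u,v,70)
    if b is None: print(nm,n,"none"); continue
    for h in(.008,.013): x,ma=solve(c,mk(h),b,x0); print(nm,n,h,"area %.0f %.0f"%(a,ma),x.round(4))
```

```text
[ 0.50382808 -0.10921401  0.16449737]
ocov side 0.008 area 151 214 [0.677  0.0538]
ocov side 0.013 area 151 217 [0.6741 0.0456]
ocov top 0.008 area 111 154 [0.6774 0.0552]
ocov top 0.013 area 111 156 [0.6756 0.0551]
rcov side 0.008 area 40 51 [0.4813 0.2703]
rcov side 0.013 area 40 52 [0.48   0.2604]
rcov top 0.008 area 44 78 [0.4811 0.2749]
rcov top 0.013 area 44 79 [0.4805 0.2734]
```

```bash
python3 -c "
from cell import *
print(finish_job())"
```

```text
the job is handed in; nothing more can be done
None
```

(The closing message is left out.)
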